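Sort the leftovers of the joinery bench

ROBOT

A 7-joint arm with a two-finger parallel gripper is mounted at the origin on the work surface. World frame = base frame: x ahead of the robot, y to its left, z up, the work surface at z = 0. Lengths are in m, angles in rad, forces in N, time in s.
With the tool pointing down it reaches from about 0.425 to 0.925 m from the base axis. Payload 6.8 kg.
Tool frame: the origin (TCP) lies at the very end of the fingers, on their centre line; the grasp point (between the pads) lies tcp_to_grasp behind it (tcp_to_grasp is the distance from the TCP to the grasp point, in m); z points along the fingers, y is the line along which they close (so a half turn about z gives the same grasp; the last joint's range is limited). The gripper opens to 88 mm and grips with 3 to 60 N. Pads are 20 mm wide; open, the fingers measure 115 mm over their backs; the gripper's body (75 mm by 178 mm) begins 61 mm behind the grasp point.
Start: joints at [-1.271, 0.477, 0.022, 1.555, -0.011, 1.109, -0.083], TCP at [0.268, 0.62, 0.223] pointing down, gripper open.
Joint ranges: [-2.96, 2.96], [-0.34, 2.1], [-1.41, 1.46], [0.24, 2.44], [-1.37, 4.51], [0.17, 1.92], [-2.96, 2.96]. Speed limits (rad/s): [2.39, 2.39, 3.14, 3.14, 3.14, 3.14, 3.14].

INTERFACE

Orientations are given as a unit quaternion [x, y, z, w].
In Python, from plant import observe, capture, get_calibration, sign_off, tcp_to_grasp gives the robot as it stands.
- The arm moves only by the tool send_rows, never from a script. Its argument "increments" is a list of rows, each a list of 5 numbers: the opening, from 0 (shut) to 1 (fully open), then the shift along the world's x, y, z each as a share of 0.2 m, from -1 to 1, then the turn about the world's z as a share of 45 degrees, from -1 to 1. In form: [[fingers, dx, dy, dz, yaw], ...]. A call has exactly 8 rows; each row shifts and turns the commanded pose from where the row before left it; what a row does not reach is not made up. A row lasts 1/12 s, in which the tool goes at most 41.7 mm and 7.16 degrees, less where a joint would pass 70% of its speed; a pose out of reach is approached as far as the arm can. A call with a number of a shift or a turn outside -1 to 1 is refused whole. A call with a gripper value outside its range is refused whole. The fingers move at their own pace and stop on an object; "squeeze" is the grip in N (left out, the last holds). Time passes only in rows, so rows that do not move let the fingers close, or fill a call up. It gives the time, the measured TCP pose, the force, the opening and the grip force at its end, in the units of the state.
- observe(): the state, without advancing time (a new reading comes with each control period).
- capture(name): name is "side" or "top"; returns (picture, depth): 420x560x3 uint8, blue, green, red; 420x560 float32, m along the optical axis (not along the pixel's ray), 0 where there is no reading.
- get_calibration(name): a dict with "intrinsics" (3x3 intrinsics, pixels), "extrinsics" (4x4, takes a point from camera to world coordinates). Camera axes: x right, y up, looking along -z (the intrinsics and any distortion apply to the point x, -y, -z); pixel columns grow to the right and rows downward; lengths in m; the calibration is good to about 2 mm. A picture is of the moment at which its call begins. get_calibration takes no time and is no camera call.
- sign_off(): hands the job in; it is judged then, once.
The state is a dict: "clock": time; "joint_positions": joint angles; "qvel": joint speeds; "joint_efforts": joint torques, N m; "ee_pos": TCP position; "tcp_rot": TCP orientation; "force": force on the tool from outside, world axes, zero at the start; "moment": the same for the moment, N m; "finger_gap": opening from 0.0 (shut) to 1.0 (fully open); "finger_force": force on a finger pad.
Only numpy, scipy, OpenCV 4.12 (cv2) and the standard library are available. Lean on these libraries where they do the work, as an engineer would, in place of code of your own. Each camera call takes 0.05 s, during which the arm holds its last target. There are 200 camera calls.

TASK

Tidy the joinery bench: put the two wooden wedges into the long tray, the two turned drawer knobs into the square tray and the steel bench dog into the round tub. Each piece must end up resting flat on the floor of its tray, the same way up as it lies now, with nothing stacked or leaning; the small flat square offcut is not part of the lot, leave it where it lies.

Things in the scene. Friction and masses are not known exactly. Their poses are not given: they have to be found in the camera images.
- wedge_long: The longer of two plain wooden clamping wedges, solid, 92 mm long (x), 34 mm wide (y), flat underneath, its top sloping evenly from 26 mm high at the -x end to 8 mm at the +x end (17 mm at the middle). Its two long sides are upright and parallel: hold it across y at its middle. Stands free on the bench; origin at the centre of its underside (bench top or tray floor level), z up.
- wedge_short: The shorter wooden wedge, solid, 72 mm long (x), 30 mm wide (y), sloping from 24 mm high at -x to 8 mm at +x (16 mm at the middle), sides upright and parallel. Stands free on the bench; origin at the centre of its underside (bench top or tray floor level), z up.
- knob_large: The larger of two dark turned wooden drawer knobs, round about z, 36 mm tall, standing on a 29 mm foot with a waist above it; the head is 42 mm in diameter from 18 to 31 mm above its underside: hold it there, from any side. Stands free on the bench; origin at the centre of its underside (bench top or tray floor level), z up.
- knob_small: The smaller dark turned drawer knob, round about z, 32 mm tall, on a 22 mm foot; the head is 32 mm in diameter from 18 to 27 mm above its underside. Stands free on the bench; origin at the centre of its underside (bench top or tray floor level), z up.
- bench_dog: A steel bench dog lying on its side, 84 mm long (x): a square shank 20 mm wide and 20 mm high from x = -42 to +20 mm, and a head 32 mm wide and 28 mm high from x = +20 to +42 mm. About 0.22 kg; hold the shank across y at the origin. Stands free on the bench; origin at the centre of its underside (bench top or tray floor level), z up.
- long_tray: Long narrow open plywood tray, fixed to the bench, outside 96 mm (x) by 240 mm (y) by 30 mm high, walls and floor 5 mm thick, so 86 by 230 mm inside; empty. Origin at the centre of its underside, at bench level; x across, y along it, z up.
- square_tray: Square open plywood tray, fixed to the bench, outside 140 by 140 mm, 30 mm high, walls and floor 5 mm thick, 130 by 130 mm inside; empty. Origin at the centre of its underside, at bench level; x and y along its sides, z up.
- round_tub: Round open plywood tub, fixed to the bench, 140 mm in outer diameter, 30 mm high, wall 4 mm and floor 5 mm thick, 132 mm inside; empty. Origin at the centre of its underside, at bench level, z up.
- offcut: Bystander, not to be sorted: a loose flat square wooden offcut, 36 by 36 mm and 12 mm thick, lying between the pieces and the trays. Origin at the centre of its underside. Leave it alone.
Things that resemble listed ones, but are neither listed nor needed, are in the scene too. What is shaped like the round_tub but blue is not meant. What is shaped like the wedge_long but red is not meant.

How it is judged:
At the end, for the whole second after the job is handed in: Both wedges rest in the long tray, both knobs in the square tray and the bench dog in the round tub: each with its origin within the tray's walls, its underside less than 7 mm above the tray's 5 mm floor, upright as at the start within 0.15 rad (8.5 degrees), and at rest (below 0.02 m/s) (x of wedge_long in the frame of long_tray between -0.043 and 0.043 m and y of wedge_long in the frame of long_tray between -0.115 and 0.115 m and z of each of wedge_long, wedge_short in the frame of long_tray below 0.012 m and angle between each of wedge_long, wedge_short, knob_large, knob_small, bench_dog's own z axis and vertical below 0.15 rad and linear speed of each of wedge_long, wedge_short, knob_large, knob_small, bench_dog below 0.02 m/s and x of wedge_short in the frame of long_tray between -0.043 and 0.043 m and y of wedge_short in the frame of long_tray between -0.115 and 0.115 m and x of knob_large in the frame of square_tray between -0.065 and 0.065 m and y of knob_large in the frame of square_tray between -0.065 and 0.065 m and z of each of knob_large, knob_small in the frame of square_tray below 0.012 m and x of knob_small in the frame of square_tray between -0.065 and 0.065 m and y of knob_small in the frame of square_tray between -0.065 and 0.065 m and horizontal distance between bench_dog and round_tub below 0.066 m and z of bench_dog in the frame of round_tub below 0.012 m); the robot touches nothing.
It fails at once if the square offcut is shifted by more than 30 mm (distance of offcut from where it was at the start of the episode above 0.03 m).
It also fails if it takes over 120 s, if anything falls off the work surface, if the arm or the gripper's body presses on something with over 40 N, if the wrist force passes 120 N, or if a joint passes its speed limit or range.

## Working session

There is one attempt and no reset: what is moved stays moved. The work goes in short steps, Python scripts to look and compute and a tool call to move; the robot and the scene stay as the last step left them, time stands still between calls to the robot, and variables do not carry over. Pictures are saved under pics/ and viewed, at most 14 in all, crops included, and the job is handed in when it is done.

Besides the shell and the picture viewer there is one more tool, called after "Request:" by a JSON object that holds its "fn" and its "kwargs", one argument or row to a line. send_rows: Moves the arm, as the interface text tells. Its arguments: {"type":"object","properties":{"increments":{"type":"array","items":{"type":"array","items":{"type":"number"}}},"squeeze":{"type":"number"}},"required":["increments"]}

```bash
mkdir -p pics; cat > h.py <<'E'
import numpy as np, cv2
from plant import *
def cap(n):
    im,d=capture(n); c=get_calibration(n); return im,d,np.array(c["intrinsics"]),np.array(c["extrinsics"])
def cloud(d,K,T):
    v,u=np.indices(d.shape); p=np.stack([(u-K[0,2])/K[0,0]*d,-(v-K[1,2])/K[1,1]*d,-d],-1)
    return p@T[:3,:3].T+T[:3,3]
E
python3 - <<'E'
from h import *
for n in("top","side"):
    im,d,K,T=cap(n); cv2.imwrite(f"pics/{n}0.png",im); np.savez(f"{n}0.npz",im=im,d=d,P=cloud(d,K,T))
    print(n,T[:3,3].round(3)); print(K, {k for k in get_calibration(n)})
print(tcp_to_grasp); print(observe())
E
```

```text
top [0.267 0.061 1.078]
[[453.06294597   0.         284.02532453]
 [  0.         453.06294597 215.2508058 ]
 [  0.           0.           1.        ]] {'intrinsics', 'extrinsics'}
side [ 0.181 -0.487  0.775]
[[396.32609838   0.         272.0623465 ]
 [  0.         396.32609838 216.33233454]
 [  0.           0.           1.        ]] {'intrinsics', 'extrinsics'}
0.0187
{'clock': 0.1, 'joint_positions': array([-1.27109072,  0.47772102,  0.02235254,  1.55628689, -0.011452  ,
        1.10931428, -0.0831159 ]), 'qvel': array([-2.07890075e-05, -6.96315580e-04, -1.08831332e-03, -1.25253596e-03,
        9.06856419e-04, -2.14511120e-03,  7.36533665e-04]), 'joint_efforts': array([ 4.78972637e-03, -5.84091604e+01,  1.54017515e+00, -2.73315507e+01,
       -5.42323419e-02,  1.30563247e-02,  4.67910297e-05]), 'ee_pos': array([0.26752441, 0.61915888, 0.2218045 ]), 'tcp_rot': array([ 2.02484217e-01,  9.79285199e-01, -7.96580110e-04, -8.14561627e-05]), 'force': array([-0.6544274 , -0.22440342, -0.35138449]), 'moment': array([0.01236824, 0.05853051, 0.01968801]), 'finger_force': 0.0, 'finger_gap': 1.0012766252192917}
```

View pics/top0.png

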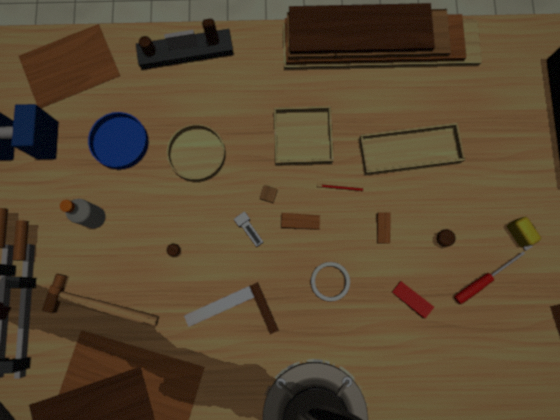

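View pics/side0.png

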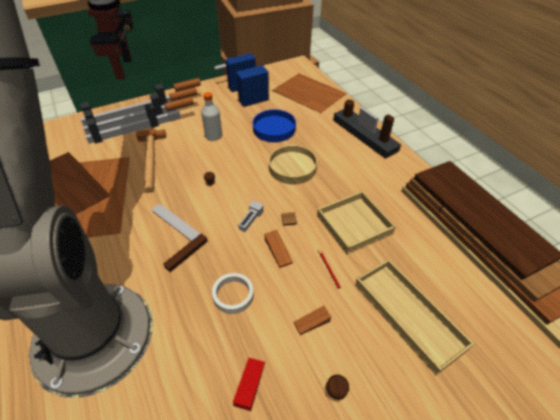

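The top view shows these candidates:
- **Wedges:** long at (300,221) and short at (383,228). The red one at (413,299) is a decoy.
- **Knobs:** large at (446,238) and small at (174,250). The plane knobs at (147,45) and (210,30) are not meant.
- **Dog:** grey piece at (249,230).
- **Tubs:** plywood at (197,153). The blue one at (119,141) is a decoy, and so is the white ring at (331,282).
- **Trays:** square at (303,136), long at (411,150).
- **Offcut:** (269,194), with a pencil at (340,187).

```bash
python3 - <<'E'
from h import *
z=np.load("top0.npz"); im,P=z["im"],z["P"]
c=cv2.convertScaleAbs(im[95:275,150:475],alpha=1.8); cv2.imwrite("pics/crop0.png",cv2.resize(c,(800,443),interpolation=cv2.INTER_CUBIC))
for n,u,v in [("base",315,395),("wl",300,221),("ws",383,228),("kl",446,238),("ks",174,250),("dog",255,236),("off",269,194),("sq",303,136),("lt",411,150),("tub",197,153),("blue",119,141),("bench",340,240),("bench2",230,200),("b3",480,200)]:
    print(n,P[v,u].round(4))
np.save("rot.npy",get_calibration("top")["extrinsics"]); print(np.array(get_calibration("top")["extrinsics"]).round(3))
E
```

```text
base [0.0677 0.0028 0.1149]
wl [0.4397 0.018  0.0167]
ws [ 0.4182 -0.178   0.0163]
kl [ 0.3881 -0.317   0.0385]
ks [0.3764 0.3115 0.0335]
dog [0.4062 0.125  0.0192]
off [0.5087 0.0905 0.0095]
sq [0.6551 0.0034 0.0048]
lt [ 0.6113 -0.2609  0.0081]
tub [0.6181 0.2662 0.0033]
blue [0.6515 0.4573 0.0097]
bench [ 0.3937 -0.0765  0.0033]
bench2 [0.4979 0.1855 0.0019]
b3 [ 4.834e-01 -4.217e-01  1.000e-04]
[[-2.500e-02  9.840e-01 -1.740e-01  2.670e-01]
 [-1.000e+00 -2.400e-02  5.000e-03  6.100e-02]
 [ 1.000e-03  1.740e-01  9.850e-01  1.078e+00]
 [ 0.000e+00  0.000e+00  0.000e+00  1.000e+00]]
```

View pics/crop0.png

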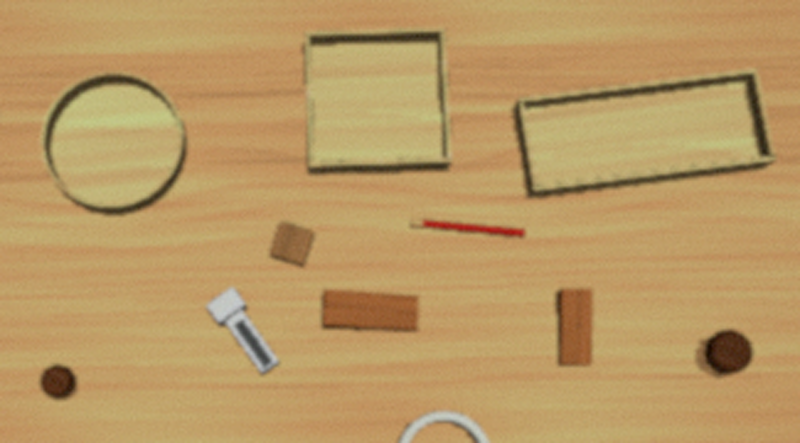

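The crop confirms the choices. The brown wedges are at crop (370,310) and (575,328), the knobs at (728,352) and (58,382), the grey dog at (245,330) with its head at upper left, the plywood tub at (115,143), and the trays at (378,102) and (643,135). Now the precise poses.

```bash
cat >> h.py <<'E'
SE={"wl":(300,221,60),"ws":(383,228,60),"kl":(446,238,45),"ks":(174,250,40),"dog":(252,233,60),"off":(269,194,40)}
def obj(P,xy,R,zmin=.007):
    m=(np.abs(P[...,0]-xy[0])<R)&(np.abs(P[...,1]-xy[1])<R)&(P[...,2]>zmin)&(P[...,2]<.06)
    n,l,s,c=cv2.connectedComponentsWithStats(m.astype(np.uint8))
    k=1+np.argmax(s[1:,4]); return P[l==k]
E
python3 - <<'E'
from h import *
Ps=[np.load("top0.npz")["P"]]
D=[]
for i in range(4):
    im,d,K,T=cap("top"); D.append(d)
P=cloud(np.median(D,0),K,T); np.save("P.npy",P)
G={"wl":(.44,.018,.06),"ws":(.418,-.178,.06),"kl":(.388,-.317,.045),"ks":(.376,.3115,.04),"dog":(.415,.13,.07),"off":(.509,.09,.04),"sq":(.655,.003,.09),"lt":(.611,-.261,.14),"tub":(.618,.266,.085)}
for n,(x,y,R) in G.items():
    q=obj(P,(x,y),R,.009 if n not in("sq","lt","tub") else .02)
    r=cv2.minAreaRect(q[:,:2].astype(np.float32)*1000)
    e=cv2.minEnclosingCircle(q[:,:2].astype(np.float32)*1000)
    A=np.c_[q[:,:2]-q[:,:2].mean(0),np.ones(len(q))]; g=np.linalg.lstsq(A,q[:,2],rcond=None)[0]
    print(n,len(q),"c",np.round(r[0],1),"s",np.round(r[1],1),"a",round(r[2],1),"box",np.round(cv2.boxPoints(r)).astype(int).tolist(),"z",np.percentile(q[:,2],[5,50,95]).round(4),"grad",g[:2].round(3),"circ",np.round(e[0],1),round(e[1],1))
m=lambda x,y:np.median(P[(np.abs(P[...,0]-x)<.02)&(np.abs(P[...,1]-y)<.02)][:,2])
print([round(float(m(*p)),4) for p in [(.655,.003),(.611,-.26),(.618,.266),(.48,.2),(.42,-.08),(.48,-.4),(.4,.2)]])
print(observe()["clock"])
E
```

```text
wl 530 c [440.7  16.3] s [92.4 34.7] a 86.7 box [[421, -29], [455, -31], [461, 61], [426, 63]] z [0.0098 0.0177 0.0252] grad [0.044 0.186] circ [440.   16.4] 48.4
ws 386 c [ 420.9 -180.7] s [29.2 71. ] a 88.8 box [[385, -195], [456, -196], [457, -167], [386, -165]] z [0.01   0.0165 0.0232] grad [ 0.199 -0.036] circ [ 420.7 -178.2] 37.0
kl 278 c [ 389.6 -320.3] s [39.1 41.1] a 88.5 box [[369, -339], [410, -340], [411, -301], [370, -300]] z [0.0239 0.0357 0.038 ] grad [ 0.047 -0.137] circ [ 389.8 -320.8] 20.9
ks 156 c [378.3 314.4] s [29.6 30.5] a 88.9 box [[363, 300], [393, 299], [394, 329], [363, 329]] z [0.0231 0.031  0.0329] grad [0.06  0.112] circ [377.7 315.1] 15.9
dog 365 c [421.3 138. ] s [83.8 31.9] a 33.9 box [[378, 128], [395, 101], [465, 148], [447, 175]] z [0.0184 0.0213 0.0289] grad [0.105 0.042] circ [421.  138.7] 43.0
off 217 c [509.7  91.6] s [35.4 36.1] a 70.9 box [[487, 81], [521, 69], [533, 102], [498, 114]] z [0.0099 0.012  0.0138] grad [-0.008  0.005] circ [509.6  91.6] 23.5
sq 593 c [651.4   3.7] s [140.9 140.1] a 0.3 box [[581, 73], [581, -67], [722, -66], [721, 74]] z [0.0221 0.0295 0.0316] grad [-0.002  0.002] circ [651.3   3.9] 97.6
lt 818 c [ 611.3 -259. ] s [ 96.6 241.4] a 6.0 box [[551, -144], [576, -384], [672, -374], [647, -134]] z [0.0217 0.0296 0.0319] grad [-0.004  0.001] circ [ 610.7 -258.3] 127.6
tub 425 c [614.5 264.9] s [139.  137.1] a 43.8 box [[517, 266], [612, 167], [712, 264], [617, 363]] z [0.0215 0.029  0.0313] grad [-0.005 -0.004] circ [614.5 264.9] 70.1
[0.0051, 0.0055, 0.005, -0.0002, 0.0002, 0.0007, -0.0]
0.3
```

Request:
{"fn": "send_rows", "kwargs": {
  "increments": [
    [1, 0.069, -0.19, 0, -0.15],
    [1, 0.069, -0.19, 0, -0.15],
    [1, 0.069, -0.19, 0, -0.15],
    [1, 0.069, -0.19, 0, -0.15],
    [1, 0.069, -0.19, 0, -0.15],
    [1, 0.069, -0.19, 0, -0.15],
    [1, 0.069, -0.19, 0, -0.15],
    [1, 0.069, -0.19, 0, -0.15]
  ],
  "squeeze": 20
}}

```text
clock: 0.97
ee_pos: [0.3784, 0.3138, 0.2229]
tcp_rot: [0.627, 0.779, 0.0, -0.0]
force: [1.3, -0.9, 0.3]
finger_gap: 1.006
finger_force: 0.0
```

Request:
{"fn": "send_rows", "kwargs": {
  "increments": [
    [0.8, 0, 0, -0.18, -0.14],
    [0.8, 0, 0, -0.18, -0.14],
    [0.8, 0, 0, -0.18, 0],
    [0.8, 0, 0, -0.18, 0],
    [0.8, 0, 0, -0.06, 0],
    [0.8, 0, 0, 0, 0],
    [0.8, 0, 0, 0, 0],
    [0.8, 0, 0, 0, 0]
  ]
}}

```text
clock: 1.63
ee_pos: [0.3789, 0.3164, 0.0678]
tcp_rot: [0.707, 0.707, 0.001, -0.0]
force: [-0.1, 0.1, 0.6]
finger_gap: 0.8
finger_force: 0.0
```

Request:
{"fn": "send_rows", "kwargs": {
  "increments": [
    [0.8, -0.005, -0.006, -0.15, 0],
    [0.8, 0, 0, -0.1, 0],
    [0.8, 0, 0, -0.065, 0],
    [0.8, 0, 0, 0, 0],
    [0, 0, 0, 0, 0],
    [0, 0, 0, 0, 0],
    [0, 0, 0, 0, 0],
    [0, 0, 0, 0, 0]
  ]
}}

```text
clock: 2.3
ee_pos: [0.3778, 0.3152, 0.0048]
tcp_rot: [0.707, 0.707, 0.001, -0.0]
force: [-0.0, 0.3, -1.1]
finger_gap: 0.54
finger_force: 0.0
```

Request:
{"fn": "send_rows", "kwargs": {
  "increments": [
    [0, 0, 0, 0, 0],
    [0, 0, 0, 0, 0],
    [0, 0, 0, 0, 0],
    [0, 0, 0, 0.1, 0],
    [0, 0, 0, 0.15, 0],
    [0, 0, 0, 0.15, 0],
    [0, 0, 0, 0.1, 0],
    [0, 0, 0, 0, 0]
  ]
}}

```text
clock: 2.97
ee_pos: [0.379, 0.3162, 0.1073]
tcp_rot: [0.707, 0.707, 0.003, -0.0]
force: [0.1, 0.3, 0.1]
finger_gap: 0.352
finger_force: 20.0
```

Request:
{"fn": "send_rows", "kwargs": {
  "increments": [
    [0, 0.136, -0.138, 0, 0],
    [0, 0.136, -0.138, 0, 0],
    [0, 0.136, -0.138, 0, 0],
    [0, 0.136, -0.138, 0, 0],
    [0, 0.136, -0.138, 0, 0],
    [0, 0.136, -0.138, 0, 0],
    [0, 0.136, -0.138, 0, 0],
    [0, 0.136, -0.138, 0, 0]
  ]
}}

```text
clock: 3.63
ee_pos: [0.5951, 0.092, 0.1024]
tcp_rot: [0.707, 0.707, -0.001, -0.0]
force: [1.1, 0.5, -0.7]
finger_gap: 0.352
finger_force: 20.0
```

Request:
{"fn": "send_rows", "kwargs": {
  "increments": [
    [0, 0.138, -0.138, 0, 0],
    [0, 0.138, -0.138, 0, 0],
    [0, 0, 0, -0.1, 0],
    [0, 0, 0, -0.15, 0],
    [0, 0, 0, -0.1, 0],
    [0, 0, 0, 0, 0],
    [0, 0, 0, 0, 0],
    [0, 0, 0, 0, 0]
  ]
}}

```text
clock: 4.3
ee_pos: [0.6503, 0.0384, 0.0342]
tcp_rot: [0.707, 0.707, 0.0, 0.0]
force: [0.6, 0.9, -0.9]
finger_gap: 0.355
finger_force: 20.0
```

Request:
{"fn": "send_rows", "kwargs": {
  "increments": [
    [0, 0, 0, -0.06, 0],
    [0, 0, 0, -0.057, 0],
    [0, 0, 0, 0, 0],
    [0, 0, 0, 0, 0],
    [0.65, 0, 0, 0, 0],
    [0.65, 0, 0, 0, 0],
    [0.65, 0, 0, 0, 0],
    [0.65, 0, 0, 0, 0]
  ]
}}

```text
clock: 4.97
ee_pos: [0.6501, 0.0385, 0.0106]
tcp_rot: [0.707, 0.707, 0.0, 0.0]
force: [-1.0, 0.0, 0.5]
finger_gap: 0.612
finger_force: 0.0
```

Request:
{"fn": "send_rows", "kwargs": {
  "increments": [
    [0.65, 0, 0, 0, 0],
    [0.65, 0, 0, 0.1, 0],
    [0.65, 0, 0, 0.2, 0],
    [0.85, 0, 0, 0.15, 0],
    [0.85, -0.11, -0.15, 0, 0],
    [0.85, -0.11, -0.15, 0, 0],
    [0.85, -0.11, -0.15, 0, 0],
    [0.85, -0.11, -0.15, 0, 0]
  ]
}}

```text
clock: 5.63
ee_pos: [0.5609, -0.0825, 0.1007]
tcp_rot: [0.707, 0.708, 0.0, 0.0]
force: [0.6, -1.0, 0.3]
finger_gap: 0.856
finger_force: 0.0
```

Request:
{"fn": "send_rows", "kwargs": {
  "increments": [
    [0.85, -0.11, -0.15, 0, 0],
    [0.85, -0.11, -0.15, 0, 0],
    [0.85, -0.11, -0.15, 0, 0],
    [0.85, -0.11, -0.15, 0, 0],
    [0.85, -0.11, -0.15, 0, 0],
    [0.85, -0.11, -0.15, 0, 0],
    [0.85, -0.11, -0.15, 0, 0],
    [0.85, 0, 0, 0, 0]
  ]
}}

```text
clock: 6.3
ee_pos: [0.4025, -0.298, 0.1009]
tcp_rot: [0.711, 0.704, -0.001, 0.001]
force: [-0.5, -0.9, -0.9]
finger_gap: 0.851
finger_force: 0.0
```

Request:
{"fn": "send_rows", "kwargs": {
  "increments": [
    [0.85, -0.06, -0.11, 0, 0],
    [0.85, 0, 0, -0.1, 0],
    [0.85, 0, 0, -0.05, 0],
    [0.85, 0, 0, 0, 0],
    [0.85, 0, 0, 0, 0],
    [0.85, 0, 0, 0, 0],
    [0.85, 0, 0, 0, 0],
    [0.85, 0, 0, 0, 0]
  ]
}}

```text
clock: 6.97
ee_pos: [0.3965, -0.3133, 0.0708]
tcp_rot: [0.707, 0.708, 0.0, 0.0]
force: [0.0, 0.3, 0.3]
finger_gap: 0.848
finger_force: 0.0
```

Request:
{"fn": "send_rows", "kwargs": {
  "increments": [
    [0.85, -0.033, -0.036, 0, 0],
    [0.85, 0, 0, -0.15, 0],
    [0.85, 0, 0, -0.12, 0],
    [0.85, 0, 0, -0.052, 0],
    [0.85, 0, 0, 0, 0],
    [0.85, 0, 0, 0, 0],
    [0, 0, 0, 0, 0],
    [0, 0, 0, 0, 0]
  ]
}}

```text
clock: 7.63
ee_pos: [0.39, -0.3214, 0.007]
tcp_rot: [0.707, 0.707, 0.0, 0.001]
force: [-0.7, 0.2, -0.3]
finger_gap: 0.733
finger_force: 0.0
```

Request:
{"fn": "send_rows", "kwargs": {
  "increments": [
    [0, 0, 0, 0, 0],
    [0, 0, 0, 0, 0],
    [0, 0, 0, 0, 0],
    [0, 0, 0, 0.1, 0],
    [0, 0, 0, 0.15, 0],
    [0, 0, 0, 0.15, 0],
    [0, 0, 0, 0.1, 0],
    [0, 0, 0, 0, 0]
  ]
}}

```text
clock: 8.3
ee_pos: [0.3914, -0.3223, 0.1097]
tcp_rot: [0.707, 0.707, 0.001, 0.003]
force: [-0.4, -0.8, -0.3]
finger_gap: 0.468
finger_force: 20.0
```

Request:
{"fn": "send_rows", "kwargs": {
  "increments": [
    [0, 0.13, 0.146, 0, 0],
    [0, 0.13, 0.146, 0, 0],
    [0, 0.13, 0.146, 0, 0],
    [0, 0.13, 0.146, 0, 0],
    [0, 0.13, 0.146, 0, 0],
    [0, 0.13, 0.146, 0, 0],
    [0, 0.13, 0.146, 0, 0],
    [0, 0.13, 0.146, 0, 0]
  ]
}}

```text
clock: 8.97
ee_pos: [0.5978, -0.0852, 0.105]
tcp_rot: [0.707, 0.707, -0.0, -0.0]
force: [0.5, 0.5, 0.5]
finger_gap: 0.47
finger_force: 20.0
```

Request:
{"fn": "send_rows", "kwargs": {
  "increments": [
    [0, 0.13, 0.146, 0, 0],
    [0, 0.13, 0.146, 0, 0],
    [0, 0, 0, 0, 0],
    [0, 0, 0, -0.15, 0],
    [0, 0, 0, -0.15, 0],
    [0, 0, 0, -0.05, 0],
    [0, 0, 0, 0, 0],
    [0, 0, 0, 0, 0]
  ]
}}

```text
clock: 9.63
ee_pos: [0.6488, -0.0291, 0.0356]
tcp_rot: [0.707, 0.707, -0.001, -0.0]
force: [0.5, 0.1, 1.5]
finger_gap: 0.467
finger_force: 20.0
```

Request:
{"fn": "send_rows", "kwargs": {
  "increments": [
    [0, 0, 0, -0.06, 0],
    [0, 0, 0, -0.055, 0],
    [0, 0, 0, 0, 0],
    [0, 0, 0, 0, 0],
    [0.7, 0, 0, 0, 0],
    [0.7, 0, 0, 0, 0],
    [0.7, 0, 0, 0, 0],
    [0.7, 0, 0, 0, 0]
  ]
}}

```text
clock: 10.3
ee_pos: [0.6493, -0.0287, 0.013]
tcp_rot: [0.707, 0.707, 0.0, 0.0]
force: [-0.0, -0.3, -0.2]
finger_gap: 0.694
finger_force: 0.0
```

Request:
{"fn": "send_rows", "kwargs": {
  "increments": [
    [0.7, 0, 0, 0, 0],
    [0.7, 0, 0, 0.1, 0],
    [0.7, 0, 0, 0.2, 0],
    [0.7, 0, 0, 0.15, 0],
    [0.7, -0.088, -0.058, 0, -0.155],
    [0.7, -0.088, -0.058, 0, -0.155],
    [0.7, -0.088, -0.058, 0, -0.155],
    [0.7, -0.088, -0.058, 0, -0.155]
  ]
}}

```text
clock: 10.97
ee_pos: [0.5782, -0.0755, 0.1032]
tcp_rot: [0.858, 0.514, 0.0, 0.0]
force: [0.1, 0.1, 0.3]
finger_gap: 0.698
finger_force: 0.0
```

Request:
{"fn": "send_rows", "kwargs": {
  "increments": [
    [0.7, -0.088, -0.058, 0, -0.155],
    [0.7, -0.088, -0.058, 0, -0.155],
    [0.7, -0.088, -0.058, 0, -0.155],
    [0.7, -0.088, -0.058, 0, -0.155],
    [0.7, -0.088, -0.058, 0, -0.155],
    [0.7, -0.088, -0.058, 0, -0.155],
    [0.7, -0.088, -0.058, 0, -0.155],
    [0.7, -0.088, -0.058, 0, -0.155]
  ]
}}

```text
clock: 11.63
ee_pos: [0.4373, -0.1683, 0.1031]
tcp_rot: [0.999, 0.052, 0.0, -0.0]
force: [-0.6, 0.4, 0.3]
finger_gap: 0.701
finger_force: 0.0
```

Request:
{"fn": "send_rows", "kwargs": {
  "increments": [
    [0.7, -0.085, -0.058, 0, -0.155],
    [0.7, 0, 0, -0.1, 0],
    [0.7, 0, 0, -0.1, 0],
    [0.7, 0, 0, 0, 0],
    [0.7, 0, 0, 0, 0],
    [0.7, 0, 0, 0, 0],
    [0.7, 0, 0, 0, 0],
    [0.7, 0, 0, 0, 0]
  ]
}}

```text
clock: 12.3
ee_pos: [0.4218, -0.1796, 0.0637]
tcp_rot: [1.0, -0.005, 0.001, 0.0]
force: [0.3, -0.3, 0.4]
finger_gap: 0.702
finger_force: 0.0
```

Request:
{"fn": "send_rows", "kwargs": {
  "increments": [
    [0.7, -0.003, -0.002, -0.15, 0],
    [0.7, 0, 0, -0.1, 0],
    [0.7, 0, 0, -0.052, 0],
    [0.7, 0, 0, 0, 0],
    [0.7, 0, 0, 0, 0],
    [0, 0, 0, 0, 0],
    [0, 0, 0, 0, 0],
    [0, 0, 0, 0, 0]
  ],
  "squeeze": 25
}}

```text
clock: 12.97
ee_pos: [0.421, -0.18, 0.0032]
tcp_rot: [1.0, -0.005, 0.001, 0.0]
force: [-0.3, 0.1, 0.4]
finger_gap: 0.515
finger_force: 0.0
```

Request:
{"fn": "send_rows", "kwargs": {
  "increments": [
    [0, 0, 0, 0, 0],
    [0, 0, 0, 0, 0],
    [0, 0, 0, 0, 0],
    [0, 0, 0, 0.1, 0],
    [0, 0, 0, 0.15, 0],
    [0, 0, 0, 0.15, 0],
    [0, 0, 0, 0.1, 0],
    [0, 0, 0, 0, 0]
  ]
}}

```text
clock: 13.63
ee_pos: [0.4225, -0.1808, 0.1054]
tcp_rot: [1.0, -0.006, 0.003, 0.0]
force: [0.5, -0.7, -0.7]
finger_gap: 0.338
finger_force: 25.0
```

Request:
{"fn": "send_rows", "kwargs": {
  "increments": [
    [0, 0.07, -0.05, 0, 0.153],
    [0, 0.07, -0.05, 0, 0.153],
    [0, 0.07, -0.05, 0, 0.153],
    [0, 0.07, -0.05, 0, 0.153],
    [0, 0.07, -0.05, 0, 0.153],
    [0, 0.07, -0.05, 0, 0.153],
    [0, 0.07, -0.05, 0, 0.153],
    [0, 0.07, -0.05, 0, 0.153]
  ]
}}

```text
clock: 14.3
ee_pos: [0.5326, -0.2599, 0.1011]
tcp_rot: [0.888, 0.46, -0.0, -0.001]
force: [-0.6, 0.3, -0.1]
finger_gap: 0.339
finger_force: 25.0
```

Request:
{"fn": "send_rows", "kwargs": {
  "increments": [
    [0, 0.07, -0.05, 0, 0.153],
    [0, 0.07, -0.05, 0, 0.153],
    [0, 0.07, -0.05, 0, 0.153],
    [0, 0.07, -0.05, 0, 0.153],
    [0, 0.07, -0.05, 0, 0.153],
    [0, 0.07, -0.05, 0, 0.153],
    [0, 0, 0, 0, 0],
    [0, 0, 0, 0, 0]
  ]
}}

```text
clock: 14.97
ee_pos: [0.6159, -0.32, 0.1009]
tcp_rot: [0.672, 0.741, 0.0, -0.001]
force: [-0.7, 0.1, -0.4]
finger_gap: 0.339
finger_force: 25.0
```

Request:
{"fn": "send_rows", "kwargs": {
  "increments": [
    [0, 0, 0, -0.15, 0],
    [0, 0, 0, -0.15, 0],
    [0, 0, 0, 0, 0],
    [0, 0, 0, 0, 0],
    [0, 0, 0, 0, 0],
    [0, 0, 0, 0, 0],
    [0, 0, 0, 0, 0],
    [0, 0, 0, 0, 0]
  ]
}}

```text
clock: 15.63
ee_pos: [0.6173, -0.3203, 0.044]
tcp_rot: [0.671, 0.742, 0.0, 0.001]
force: [0.6, -0.0, -0.5]
finger_gap: 0.338
finger_force: 25.0
```

Request:
{"fn": "send_rows", "kwargs": {
  "increments": [
    [0, 0, 0, -0.1, 0],
    [0, 0, 0, -0.074, 0],
    [0, 0, 0, 0, 0],
    [0, 0, 0, 0, 0],
    [0.53, 0, 0, 0, 0],
    [0.53, 0, 0, 0, 0],
    [0.53, 0, 0, 0, 0],
    [0.53, 0, 0, 0, 0]
  ]
}}

```text
clock: 16.3
ee_pos: [0.6165, -0.32, 0.0079]
tcp_rot: [0.671, 0.742, 0.0, 0.0]
force: [-0.3, 0.1, 0.5]
finger_gap: 0.527
finger_force: 0.0
```

Request:
{"fn": "send_rows", "kwargs": {
  "increments": [
    [0.53, 0, 0, 0.1, 0],
    [0.53, 0, 0, 0.2, 0],
    [0.53, 0, 0, 0.15, 0],
    [0.7, 0, 0, 0, 0],
    [0.7, -0.088, 0.168, 0, -0.02],
    [0.7, -0.088, 0.168, 0, -0.02],
    [0.7, -0.088, 0.168, 0, -0.02],
    [0.7, -0.088, 0.168, 0, -0.02]
  ]
}}

```text
clock: 16.97
ee_pos: [0.545, -0.1842, 0.0975]
tcp_rot: [0.694, 0.72, 0.0, 0.0]
force: [0.4, 0.3, -0.9]
finger_gap: 0.7
finger_force: 0.0
```

Request:
{"fn": "send_rows", "kwargs": {
  "increments": [
    [0.7, -0.088, 0.168, 0, -0.02],
    [0.7, -0.088, 0.168, 0, -0.02],
    [0.7, -0.088, 0.168, 0, -0.02],
    [0.7, -0.088, 0.168, 0, -0.02],
    [0.7, -0.088, 0.168, 0, -0.02],
    [0.7, -0.088, 0.168, 0, -0.02],
    [0.7, 0, 0, 0, 0],
    [0.7, 0, 0, 0, 0]
  ]
}}

```text
clock: 17.63
ee_pos: [0.4398, 0.018, 0.0977]
tcp_rot: [0.725, 0.689, 0.0, -0.0]
force: [0.1, -0.6, -0.4]
finger_gap: 0.701
finger_force: 0.0
```

Request:
{"fn": "send_rows", "kwargs": {
  "increments": [
    [0.7, 0, 0, -0.1, 0],
    [0.7, 0, 0, -0.1, 0],
    [0.7, 0, 0, 0, 0],
    [0.7, 0, 0, 0, 0],
    [0.7, 0, 0, 0, 0],
    [0.7, 0, 0, 0, 0],
    [0.7, 0, 0, 0, 0],
    [0.7, 0, 0, 0, 0]
  ]
}}

```text
clock: 18.3
ee_pos: [0.4411, 0.016, 0.0583]
tcp_rot: [0.727, 0.687, 0.001, 0.0]
force: [0.0, 0.8, -0.0]
finger_gap: 0.7
finger_force: 0.0
```

Request:
{"fn": "send_rows", "kwargs": {
  "increments": [
    [0.7, 0, 0, -0.12, 0],
    [0.7, 0, 0, -0.1, 0],
    [0.7, 0, 0, -0.055, 0],
    [0.7, 0, 0, 0, 0],
    [0.7, 0, 0, 0, 0],
    [0, 0, 0, 0, 0],
    [0, 0, 0, 0, 0],
    [0, 0, 0, 0, 0]
  ]
}}

```text
clock: 18.97
ee_pos: [0.441, 0.0162, 0.0034]
tcp_rot: [0.727, 0.687, 0.001, 0.0]
force: [-0.8, 0.7, -0.5]
finger_gap: 0.511
finger_force: 0.0
```

Request:
{"fn": "send_rows", "kwargs": {
  "increments": [
    [0, 0, 0, 0, 0],
    [0, 0, 0, 0, 0],
    [0, 0, 0, 0, 0],
    [0, 0, 0, 0.1, 0],
    [0, 0, 0, 0.15, 0],
    [0, 0, 0, 0.15, 0],
    [0, 0, 0, 0.1, 0],
    [0, 0, 0, 0, 0]
  ]
}}

```text
clock: 19.63
ee_pos: [0.4429, 0.0164, 0.106]
tcp_rot: [0.727, 0.687, 0.003, 0.001]
force: [-0.6, -0.5, -1.0]
finger_gap: 0.383
finger_force: 25.0
```

Request:
{"fn": "send_rows", "kwargs": {
  "increments": [
    [0, 0.103, -0.138, 0, 0.025],
    [0, 0.103, -0.138, 0, 0.025],
    [0, 0.103, -0.138, 0, 0.025],
    [0, 0.103, -0.138, 0, 0.025],
    [0, 0.103, -0.138, 0, 0.025],
    [0, 0.103, -0.138, 0, 0.025],
    [0, 0.103, -0.138, 0, 0.025],
    [0, 0.103, -0.138, 0, 0.025]
  ]
}}

```text
clock: 20.3
ee_pos: [0.6054, -0.2059, 0.101]
tcp_rot: [0.67, 0.742, -0.0, -0.001]
force: [0.3, 0.1, -0.5]
finger_gap: 0.384
finger_force: 25.0
```

Request:
{"fn": "send_rows", "kwargs": {
  "increments": [
    [0, 0, 0, 0, 0],
    [0, 0, 0, 0, 0],
    [0, 0, 0, -0.15, 0],
    [0, 0, 0, -0.15, 0],
    [0, 0, 0, 0, 0],
    [0, 0, 0, 0, 0],
    [0, 0, 0, 0, 0],
    [0, 0, 0, 0, 0]
  ]
}}

```text
clock: 20.97
ee_pos: [0.6063, -0.2046, 0.0444]
tcp_rot: [0.671, 0.742, 0.001, 0.001]
force: [-0.1, 0.2, -0.6]
finger_gap: 0.386
finger_force: 25.0
```

Request:
{"fn": "send_rows", "kwargs": {
  "increments": [
    [0, 0, 0, -0.1, 0],
    [0, 0, 0, -0.075, 0],
    [0, 0, 0, 0, 0],
    [0, 0, 0, 0, 0],
    [0.55, 0, 0, 0, 0],
    [0.55, 0, 0, 0, 0],
    [0.55, 0, 0, 0, 0],
    [0.55, 0, 0, 0, 0]
  ]
}}

```text
clock: 21.63
ee_pos: [0.6055, -0.2048, 0.0083]
tcp_rot: [0.671, 0.742, 0.0, 0.0]
force: [0.2, 0.3, -1.0]
finger_gap: 0.552
finger_force: 0.0
```

Request:
{"fn": "send_rows", "kwargs": {
  "increments": [
    [0.55, 0, 0, 0.1, 0],
    [0.55, 0, 0, 0.2, 0],
    [0.55, 0, 0, 0.15, 0],
    [0.55, 0, 0, 0, 0],
    [0.55, -0.092, 0.171, 0, -0.153],
    [0.55, -0.092, 0.171, 0, -0.153],
    [0.55, -0.092, 0.171, 0, -0.153],
    [0.55, -0.092, 0.171, 0, -0.153]
  ]
}}

```text
clock: 22.3
ee_pos: [0.5306, -0.0668, 0.0976]
tcp_rot: [0.83, 0.558, 0.0, -0.0]
force: [1.2, 1.3, 0.5]
finger_gap: 0.551
finger_force: 0.0
```

Request:
{"fn": "send_rows", "kwargs": {
  "increments": [
    [0.55, -0.092, 0.171, 0, -0.153],
    [0.55, -0.092, 0.171, 0, -0.153],
    [0.55, -0.092, 0.171, 0, -0.153],
    [0.55, -0.092, 0.171, 0, -0.153],
    [0.55, -0.092, 0.171, 0, -0.153],
    [0.55, -0.092, 0.171, 0, 0],
    [0.55, 0, 0, 0, 0],
    [0.55, 0, 0, 0, 0]
  ]
}}

```text
clock: 22.97
ee_pos: [0.4219, 0.1367, 0.0976]
tcp_rot: [0.954, 0.299, -0.0, -0.0]
force: [0.3, 0.2, -0.6]
finger_gap: 0.546
finger_force: 0.0
```

Request:
{"fn": "send_rows", "kwargs": {
  "increments": [
    [0.55, 0, 0, -0.1, 0],
    [0.55, 0, 0, -0.1, 0],
    [0.55, 0, 0, 0, 0],
    [0.55, 0, 0, 0, 0],
    [0.55, 0, 0, 0, 0],
    [0.55, 0, 0, 0, 0],
    [0.55, 0, 0, 0, 0],
    [0.55, 0, 0, 0, 0]
  ]
}}

```text
clock: 23.63
ee_pos: [0.4236, 0.1344, 0.0583]
tcp_rot: [0.955, 0.296, 0.001, -0.0]
force: [-0.3, -1.2, 0.6]
finger_gap: 0.545
finger_force: 0.0
```

Request:
{"fn": "send_rows", "kwargs": {
  "increments": [
    [0.55, -0.011, 0.018, -0.12, -0.01],
    [0.55, 0, 0, -0.1, 0],
    [0.55, 0, 0, -0.056, 0],
    [0.55, 0, 0, 0, 0],
    [0.55, 0, 0, 0, 0],
    [0, 0, 0, 0, 0],
    [0, 0, 0, 0, 0],
    [0, 0, 0, 0, 0]
  ],
  "squeeze": 45
}}

```text
clock: 24.3
ee_pos: [0.4212, 0.1382, 0.0031]
tcp_rot: [0.956, 0.292, 0.001, -0.0]
force: [1.3, -0.7, 0.0]
finger_gap: 0.365
finger_force: 0.0
```

Request:
{"fn": "send_rows", "kwargs": {
  "increments": [
    [0, 0, 0, 0, 0],
    [0, 0, 0, 0, 0],
    [0, 0, 0, 0, 0],
    [0, 0, 0, 0, 0],
    [0, 0, 0, 0.05, 0],
    [0, 0, 0, 0.15, 0],
    [0, 0, 0, 0.2, 0],
    [0, 0, 0, 0.1, 0]
  ]
}}

```text
clock: 24.97
ee_pos: [0.4216, 0.1374, 0.1053]
tcp_rot: [0.957, 0.291, 0.001, 0.0]
force: [1.0, -0.1, -1.7]
finger_gap: 0.226
finger_force: 45.0
```

Request:
{"fn": "send_rows", "kwargs": {
  "increments": [
    [0, 0.121, 0.079, 0, 0],
    [0, 0.121, 0.079, 0, 0],
    [0, 0.121, 0.079, 0, 0],
    [0, 0.121, 0.079, 0, 0],
    [0, 0.121, 0.079, 0, 0],
    [0, 0.121, 0.079, 0, 0],
    [0, 0.121, 0.079, 0, 0],
    [0, 0.121, 0.079, 0, 0]
  ]
}}

```text
clock: 25.63
ee_pos: [0.615, 0.2648, 0.1027]
tcp_rot: [0.956, 0.292, -0.0, 0.0]
force: [0.0, -0.7, -1.0]
finger_gap: 0.226
finger_force: 45.0
```

Request:
{"fn": "send_rows", "kwargs": {
  "increments": [
    [0, 0, 0, 0, 0],
    [0, 0, 0, 0, 0],
    [0, 0, 0, -0.15, 0],
    [0, 0, 0, -0.15, 0],
    [0, 0, 0, 0, 0],
    [0, 0, 0, 0, 0],
    [0, 0, 0, 0, 0],
    [0, 0, 0, 0, 0]
  ]
}}

```text
clock: 26.3
ee_pos: [0.6155, 0.2643, 0.0447]
tcp_rot: [0.957, 0.292, 0.001, -0.0]
force: [0.3, 0.4, -1.7]
finger_gap: 0.223
finger_force: 45.0
```

Lower, release, rise and move out of the camera's view.

Request:
{"fn": "send_rows", "kwargs": {
  "increments": [
    [0, 0, 0, -0.1, 0],
    [0, 0, 0, -0.05, 0],
    [0, 0, 0, -0.025, 0],
    [0, 0, 0, 0, 0],
    [0.45, 0, 0, 0, 0],
    [0.45, 0, 0, 0, 0],
    [0.45, 0, 0, 0, 0],
    [0.45, 0, 0, 0, 0]
  ]
}}

```text
clock: 26.97
ee_pos: [0.6147, 0.2644, 0.0079]
tcp_rot: [0.956, 0.292, 0.0, -0.0]
force: [0.0, 0.0, -0.8]
finger_gap: 0.447
finger_force: 0.0
```

Request:
{"fn": "send_rows", "kwargs": {
  "increments": [
    [0.45, 0, 0, 0.1, 0],
    [0.45, 0, 0, 0.2, 0],
    [0.45, 0, 0, 0.2, 0],
    [0.45, 0, 0, 0.2, 0],
    [0.45, 0, 0, 0.2, 0],
    [0.45, -0.1, 0.15, 0.05, 0],
    [0.45, -0.1, 0.15, 0, 0],
    [0.45, -0.1, 0.15, 0, 0]
  ]
}}

```text
clock: 27.63
ee_pos: [0.5548, 0.3551, 0.1995]
tcp_rot: [0.957, 0.291, 0.002, -0.001]
force: [0.2, 0.8, 0.5]
finger_gap: 0.445
finger_force: 0.0
```

Request:
{"fn": "send_rows", "kwargs": {
  "increments": [
    [0.45, -0.1, 0.15, 0, 0],
    [0.45, -0.1, 0.15, 0, 0],
    [0.45, -0.1, 0.15, 0, 0],
    [0.45, -0.1, 0.15, 0, 0],
    [0.45, -0.1, 0.15, 0, 0],
    [0.45, -0.1, 0.15, 0, 0],
    [0.45, -0.1, 0.15, 0, 0],
    [0.45, 0, 0, 0, 0]
  ]
}}

```text
clock: 28.3
ee_pos: [0.4067, 0.5728, 0.1966]
tcp_rot: [0.955, 0.298, -0.001, -0.002]
force: [-1.2, 1.5, -0.5]
finger_gap: 0.451
finger_force: 0.0
```

```bash
python3 - <<'E'
from h import *
D=[]
for i in range(4):
    im,d,K,T=cap("top"); D.append(d)
P=cloud(np.median(D,0),K,T)
cv2.imwrite("pics/end.png",cv2.resize(cv2.convertScaleAbs(im[95:275,150:475],alpha=1.8),(800,443),interpolation=cv2.INTER_CUBIC))
G={"wl":(.606,-.2048,.055,.036),"ws":(.6165,-.32,.05,.036),"kl":(.649,-.028,.03,.03),"ks":(.65,.038,.03,.03),"dog":(.6155,.265,.05,.05),"off":(.5097,.0916,.04,.04)}
for n,(x,y,R,Rx) in G.items():
    m=(abs(P[...,0]-x)<Rx)&(abs(P[...,1]-y)<R)&(P[...,2]>(.0145 if n!="off" else .009))&(P[...,2]<.06)
    k,l,s,c=cv2.connectedComponentsWithStats(m.astype(np.uint8)); q=P[l==1+np.argmax(s[1:,4])]
    r=cv2.minAreaRect(q[:,:2].astype(np.float32)*1000)
    print(n,np.round(r[0],1),np.round(r[1],1),round(r[2],1),"z",np.percentile(q[:,2],[5,50,95]).round(4))
print(observe()["clock"])
E
```

```text
wl [ 604.3 -204.3] [34.7 91.4] 5.5 z [0.0154 0.0225 0.0304]
ws [ 615.1 -322.3] [30.7 71.5] 5.6 z [0.0154 0.0219 0.0288]
kl [647.7 -30.5] [40.4 39.9] 60.2 z [0.0296 0.0405 0.0429]
ks [648.5  38.6] [29.2 29.1] 88.6 z [0.0285 0.0365 0.0384]
dog [615.6 261.8] [85.7 31.7] 33.2 z [0.0226 0.0265 0.0339]
off [509.7  91.6] [35.4 35.8] 70.8 z [0.0102 0.0119 0.0135]
28.5
```

View pics/end.png

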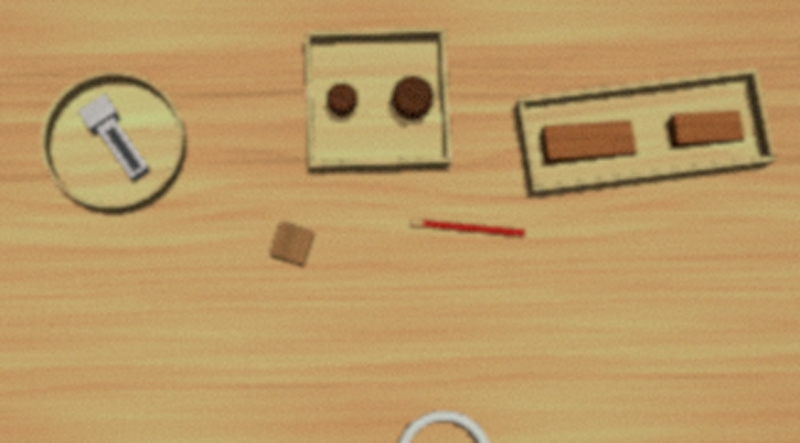

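All five pieces lie flat in the right trays: the dog at crop (115,138), the knobs at (342,98) and (412,97), and the wedges at (588,140) and (706,128). Their heights are each about 5 mm above bench values, and the offcut at (293,244) has not moved.

```bash
python3 -c "from plant import *; print(sign_off())"
```

```text
the job is handed in; nothing more can be done
None
```

I sorted all five pieces into their trays and handed the job in at about 28.5 s. The last picture showed each one lying flat and the offcut where it was; `sign_off()` returned no verdict.

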